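# Set the minute hand of a striking clock

### The job

With the fingertips just above the dial, gently push the clock's blue minute hand clockwise round the minute track until it points at the red 12 o'clock mark, stopping about two seconds at the 6 o'clock mark and again at the 9 o'clock mark on the way to let the clock strike. Only push the hand from behind: never turn it back or past the 12, take it between the fingers, press hard on the dial, or shove or lift the clock. Leave the loupe on the dial and everything else on the bench where it is, and finish clear of it all.

Things in the scene. Friction and masses are not known exactly. Their poses are not given: they have to be found in the camera images.
- clock: Wall clock lying loose on its back on a green mat, no glass: round wood case 240 mm across, flat ivory dial 224 mm across, 40 mm above the origin; 1 to 1.5 kg. Origin: centre of its underside. z up; x points to the 12 mark (two red bars), so 3 o'clock is along -y, 6 along -x, 9 along +y (3, 6, 9: thick black bars; other hours: thin). A brass hub 12 mm across stands 11 mm over the dial's centre.
- arbor (a joint): Angle of the minute hand, rad, growing clockwise seen from above: 3.142 at 6 o'clock, 4.712 at 9, 6.283 when it comes round to 12. Starts between 1.92 and 2.70 (about 4 to 5 o'clock). Turns with steady light friction (0.05 N m, under 1 N at 75 mm from the centre) and stays where it is left.
- minute_hand: Blue flat bar, 8 mm wide, 5 mm thick, turning on the dial's centre: reaches 95 mm from the centre to its tip, with a 25 mm tail the other way; a round boss 18 mm across at the centre. Its underside is 12 mm and its top 17 mm above the dial. Origin: on the turning axis at the underside; x points along the hand to the tip, z up.
- tip_of_hand (a point): The tip of the minute hand, 95 mm from the centre, at mid thickness.
- mark_12 (a point): On the dial surface at the 12 o'clock mark (two red bars), 95 mm from the centre.
- mark_6 (a point): On the dial surface at the 6 o'clock mark (thick black bar), 95 mm from the centre.
- mark_9 (a point): On the dial surface at the 9 o'clock mark (thick black bar), 95 mm from the centre.
- loupe: Black eyeglass loupe, 30 mm across and 26 mm high, standing loose on the dial near 1 o'clock, 79 to 90 mm from the centre. Origin: centre of its underside. To be left alone.
- tin_a: Round steel parts tin, 42 mm across, 22 mm high, on the mat. Origin: centre of its underside. To be left alone.
- tin_b: A second tin like tin_a. To be left alone.
- oil_bottle: Small amber bottle with a red cap, 28 mm across, 60 mm high, on the mat. Origin: centre of its underside. To be left alone.
- movement_holder: Metal movement holder on four legs, 60 mm by 66 mm, 34 mm high, on the mat. Origin: centre of its underside. To be left alone.
- hour_hand: The clock's hour hand, not yet fitted: blue bar 60 mm long, 10 mm wide, 4 mm thick, lying on the mat. Origin: under its boss. To be left alone.
- screwdriver: Small steel screwdriver 117 mm long, 12 mm thick, lying on the mat. Origin: at the blade end of its handle; x points to the blade. To be left alone.
Not all that is in view belongs to the job. Leave any orange or turquoise look-alike of the clock alone.

How it is judged:
On the way, in this order (a step that is already met when the one before it is completed fails the run):
1. the minute hand rests at the 6 o'clock mark (within 0.1 rad, one minute) for a second (value of joint arbor between 3.0416 and 3.2416 rad and velocity of joint arbor between -0.03 and 0.03 rad/s), for 1 s.
2. then it rests at the 9 o'clock mark (within 0.1 rad, one minute) for a second (value of joint arbor between 4.6124 and 4.8124 rad and velocity of joint arbor between -0.03 and 0.03 rad/s), for 1 s.
At the end, for the whole second after the job is handed in: The minute hand has come round clockwise and rests within 0.09 rad (5 degrees) of the 12 o'clock mark; the clock lies flat within 15 mm of where it was, and the loupe and the other things within 20 mm of where they were (value of joint arbor between 6.1932 and 6.3732 rad and velocity of joint arbor between -0.03 and 0.03 rad/s and distance of clock from where it was at the start of the episode below 0.015 m and angle between clock's own z axis and vertical below 0.05 rad and linear speed of clock below 0.02 m/s and distance of each of loupe, tin_a, tin_b, oil_bottle, movement_holder, hour_hand, screwdriver from where it was at the start of the episode below 0.02 m); the robot touches nothing.
It fails at once if the minute hand is turned back (faster than 0.15 rad/s) or pushed more than 0.12 rad past the 12 (velocity of joint arbor below -0.15 rad/s or value of joint arbor above 6.4032 rad).
It fails at once if the minute hand is pushed with more than 8 N, or taken between the fingers (TCP over the hand's blade, within 7 mm of its middle line, with the fingertips lower than its top) (contact force between the fingers and minute_hand above 8 N or (y of the grasp point in the frame of minute_hand between -0.007 and 0.007 m and x of the grasp point in the frame of minute_hand between -0.03 and 0.1 m and z of the grasp point in the frame of minute_hand below 0.021 m)).
It fails at once if the clock is pressed or gripped with more than 12 N (contact force between any of the arm, the fingers and clock above 12 N).
It fails at once if the clock is lifted, tipped or shoved (25 mm or 0.1 rad) (distance of clock from where it was at the start of the episode above 0.025 m or angle between clock's own z axis and vertical above 0.1 rad).
It fails at once if a bystander is lifted, shoved or knocked (more than 30 mm) (distance of any of loupe, tin_a, tin_b, oil_bottle, movement_holder, hour_hand, screwdriver from where it was at the start of the episode above 0.03 m).
It also fails if it takes over 58 s, if anything falls off the work surface, if the arm or the gripper's body presses on something with over 40 N, if the wrist force passes 120 N, or if a joint passes its speed limit or range.

### The arm

A 7-joint arm with a two-finger parallel gripper is mounted at the origin on the work surface. World frame = base frame: x ahead of the robot, y to its left, z up, the work surface at z = 0. Lengths are in m, angles in rad, forces in N, time in s.
With the tool pointing down it reaches from about 0.425 to 1.025 m from the base axis. Payload 3.6 kg.
Tool frame: the origin (TCP) lies between the finger pads, 19 mm behind the fingertips; this is the grasp point; z points along the fingers, y is the line along which they close (so a half turn about z gives the same grasp; the last joint's range is limited). The gripper opens to 85 mm and grips with 20 to 120 N. Pads are 22 mm wide; open, the fingers measure 114 mm over their backs; the gripper's body (76 mm by 85 mm) begins 54 mm behind the grasp point. The pads swing forward as they close: fully open they stand 13 mm farther back than shut.
Start: joints at [-1.349, 0.591, 0.048, 1.609, -0.033, 0.943, -0.034], TCP at [0.225, 0.689, 0.25] pointing down, gripper open.
Joint ranges: [-2.69, 2.69], [-0.47, 2.24], [-1.27, 1.36], [0.19, 2.51], [-1.53, 4.68], [0.08, 2.07], [-3.09, 3.09]. Speed limits (rad/s): [2.57, 2.57, 3.14, 3.14, 3.14, 3.14, 3.14].

### API

Orientations are given as a unit quaternion [x, y, z, w].
In Python, from workcell import arm gives the robot as it stands.
- The arm moves only by the tool send_rows, never from a script. Its argument "steps" is a list of rows, each an object with "linear": the shift along the tool's x, y, z in cm, a list of three; "angular": the turn, a rotation vector about the tool's x, y, z in rad, a list of three; "gripper": the opening, from 0 (shut) to 1 (fully open). A call has 1 to 10 rows; each row shifts and turns the commanded pose from where the row before left it, along the tool's axes as they then stand; what a row does not reach is not made up. A row lasts 1/12 s, in which the tool goes at most 41.7 mm and 7.16 degrees, less where a joint would pass 70% of its speed; a pose out of reach is approached as far as the arm can. A call is refused whole if a number of a shift passes 4.17 or a number of a turn 0.125, either way. A call with a gripper value outside its range is refused whole. The fingers move at their own pace and stop on an object; "newtons" is the grip in N (left out, the last holds). Time passes only in rows, so rows that do not move let the fingers close. It gives the time, the measured TCP pose, the force, the opening and the grip force at its end, in the units of the state.
- arm.state(): the state, without advancing time (a new reading comes with each control period).
- arm.get_image(name): name is "side" or "top"; returns a dict with "color" (480x640x3 uint8, blue, green, red), "intrinsics" (3x3 intrinsics, pixels), "D" ([k1, k2, p1, p2, k3] as OpenCV has them; the pictures are not rectified), "R" (3x3) and "t" (3): a world point X has camera coordinates R X + t. Camera axes: x right, y down, z forward; pixel columns grow to the right and rows downward; lengths in m; the calibration is good to about 2 mm. A picture is of the moment at which its call begins. There is no depth.
- arm.hand_in(): hands the job in; it is judged then, once.
Trained networks look in a picture, given as the dict that the camera call returned (one of the last four; its "shot" number tells which), for a name from the list of things; names that differ only in an ending like _2 or _b are one class to them, and where a whole thing is asked for, a point or a joint stands for the part that bears it (a point fixed in the world has none). Each returns a list of dicts, best first, with "conf" (0 to 1); they miss things now and then, are a little off and sometimes report something else, mostly with a low value. They report only what shows in the picture. A call takes as long as a camera call. They do not tell look-alikes from the thing itself.
- arm.recognise(query, picture): "centre" ([x, y, z] in m, in world coordinates, good to about 4 mm: the middle of the surface that is visible of it).
- arm.silhouettes(query, picture): "mask" (480x640 bool, what is visible of it).
The state is a dict: "clock": time; "qpos": joint angles; "qvel": joint speeds; "joint_torque": joint torques, N m; "position": TCP position; "orientation": TCP orientation; "contact_force": force on the tool from outside, world axes, zero at the start; "torque": the same for the moment, N m; "width": finger opening in m; "grip_force": force on a finger pad.
Only numpy, scipy, OpenCV 4.12 (cv2) and the standard library are available. Lean on these libraries where they do the work, as an engineer would, in place of code of your own. Each camera call takes 0.05 s, during which the arm holds its last target. There are 200 camera calls.

## Working session

There is one attempt and no reset: what is moved stays moved. The work goes in short steps, Python scripts to look and compute and a tool call to move; the robot and the scene stay as the last step left them, time stands still between calls to the robot, and variables do not carry over. Pictures are saved under pics/ and viewed, at most 10 in all, crops included, and the job is handed in when it is done.

Besides the shell and the picture viewer there is one more tool, called after "Request:" as name([rows], argument=value, ...), one row to a line, values as JSON. send_rows: Moves the arm, as the interface text tells. Its arguments: {"type":"object","properties":{"steps":{"type":"array"},"newtons":{"type":"number"}},"required":["steps"]}

```bash
mkdir -p pics
python3 - <<'E'
from workcell import arm
import cv2
s=arm.state(); print({k:s[k] for k in('clock','position','orientation','contact_force','width')})
for n in('top','side'):
    p=arm.get_image(n); cv2.imwrite(f'pics/{n}0.png',p['color'])
    print(n,p['intrinsics'],p['D'],p['R'],p['t'])
    for q in('clock','minute_hand','tip_of_hand','mark_12','mark_6','mark_9','loupe','tin_a','oil_bottle','movement_holder','hour_hand','screwdriver'):
        try: print(q,[(round(d['conf'],2),[round(float(v),3) for v in d['centre']]) for d in arm.recognise(q,p)])
        except Exception as e: print(q,e)
print(arm.state()['clock'])
E
```

```text
{'clock': 0.0, 'position': array([0.22486757, 0.68839346, 0.24882775]), 'orientation': array([ 1.57161625e-01,  9.87572230e-01, -1.14057350e-03, -1.14826140e-04]), 'contact_force': array([0.72570865, 0.27740363, 0.03922024]), 'width': 0.08510752169100468}
top [[532.33643628   0.         327.03323144]
 [  0.         532.33643628 233.80988614]
 [  0.           0.           1.        ]] [0.01986093 0.         0.         0.         0.        ] [[-0.05380132 -0.99855049 -0.00153125]
 [-0.97814298  0.0530101  -0.20106278]
 [ 0.20085251 -0.00931966 -0.97957716]] [-0.09149789  0.47713634  1.40598945]
clock [(0.88, [0.17, 0.321, 0.042]), (0.87, [0.541, -0.036, 0.044]), (0.63, [0.465, -0.595, 0.039]), (0.57, [0.166, -0.316, 0.041])]
minute_hand [(0.61, [0.164, -0.338, 0.058]), (0.52, [0.48, -0.572, 0.059]), (0.49, [0.523, -0.043, 0.062]), (0.49, [0.154, 0.294, 0.057])]
tip_of_hand [(0.65, [0.16, 0.295, 0.054]), (0.63, [0.17, -0.341, 0.059]), (0.53, [0.477, -0.571, 0.057])]
mark_12 [(0.9, [0.465, -0.596, 0.038]), (0.83, [0.541, -0.04, 0.044]), (0.81, [0.166, -0.311, 0.036]), (0.63, [0.169, 0.31
[... 1390 characters left out ...]
[(0.95, [0.174, 0.288, 0.036]), (0.9, [0.155, -0.33, 0.04]), (0.62, [0.464, -0.6, 0.04]), (0.6, [0.532, -0.061, 0.044])]
mark_6 [(0.95, [0.174, 0.288, 0.036]), (0.9, [0.155, -0.33, 0.04]), (0.62, [0.464, -0.6, 0.04]), (0.6, [0.532, -0.061, 0.044])]
mark_9 [(0.95, [0.174, 0.288, 0.036]), (0.9, [0.155, -0.33, 0.04]), (0.62, [0.464, -0.6, 0.04]), (0.6, [0.532, -0.061, 0.044])]
loupe [(0.69, [0.597, -0.105, 0.062]), (0.55, [0.76, 0.049, 0.029])]
tin_a [(0.72, [0.531, -0.381, 0.026]), (0.65, [0.594, 0.315, 0.025])]
oil_bottle [(0.73, [0.669, -0.328, 0.036])]
movement_holder [(0.71, [0.762, 0.053, 0.026])]
hour_hand [(0.51, [0.439, 0.359, 0.007]), (0.31, [0.527, -0.383, 0.028])]
screwdriver []
1.3
```

View pics/top0.png

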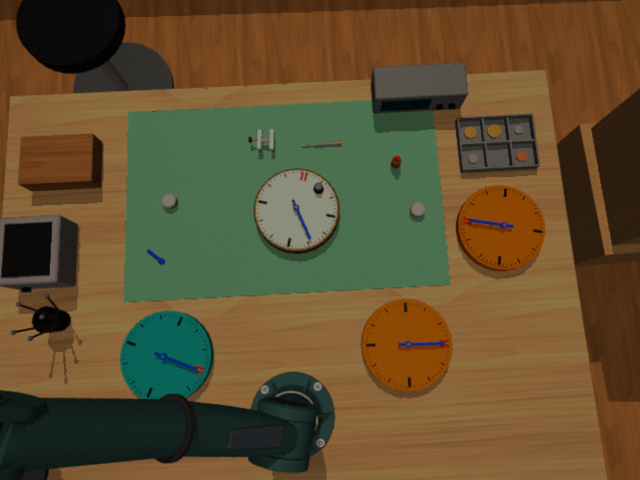

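```bash
cat > h.py <<'E'
import cv2,numpy as np
def proj(p,X):
    return cv2.projectPoints(np.float64(X).reshape(-1,1,3),cv2.Rodrigues(p['R'])[0],p['t'],p['intrinsics'],p['D'])[0][:,0]
def rect(p,c,z,half=0.13,n=520):
    """orthographic view of plane z about c: row up = +x, col left = +y"""
    g=np.linspace(half,-half,n); xx,yy=np.meshgrid(c[0]+g,c[1]+g,indexing='ij')
    m=proj(p,np.dstack([xx,yy,np.full_like(xx,z)])).astype(np.float32).reshape(n,n,2)
    return cv2.remap(p['color'],m[...,0],m[...,1],cv2.INTER_CUBIC)
E
python3 - <<'E'
from workcell import arm
from h import *
c=(.536,-.043)
for n in('top','side'):
    p=arm.get_image(n); np.save(f'{n}.npy',p,allow_pickle=True)
    print(n, proj(p,[[*c,.04]]))
    a=rect(p,c,.042); b=rect(p,c,.0565)
    cv2.imwrite(f'pics/rect_{n}.png',cv2.resize(np.hstack([a,b]),(800,400)))
E
```

```text
top [[299.07286395 213.06485435]]
side [[326.18715646 229.57665528]]
```

View rect_top.

Four clocks could be taken for the target: ivory at (297,209), orange at (501,227) and (407,345), turquoise at (167,357). I choose the ivory one on the green mat. It has red bars at (304,175), the loupe at (319,187), and its hand points to (309,243). Next is the close crop to check the choice.

View pics/rect_top.png

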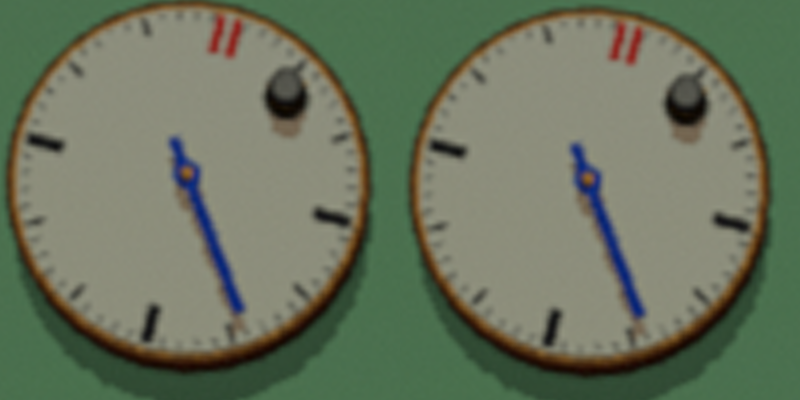

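Run:
```python
from h import *
c=np.array([.536,-.043])
def px(i,half=.13,n=520): # row,col->world
    return c+half-np.array(i)*2*half/(n-1)
for n in('top','side'):
    p=np.load(f'{n}.npy',allow_pickle=True).item()
    a=rect(p,c,.040).astype(int); B,G,R=a[...,0],a[...,1],a[...,2]
    iv=((np.minimum(R,G)>110)&(B>90)).astype(np.uint8)
    k=max(cv2.findContours(iv,cv2.RETR_EXTERNAL,cv2.CHAIN_APPROX_NONE)[0],key=cv2.contourArea)
    k=cv2.convexHull(k); (u,v),r=cv2.minEnclosingCircle(k); e=cv2.fitEllipse(k)
    ctr=px([e[0][1],e[0][0]]); print(n,'dial centre',ctr,'mec',px([v,u]),'diam mm',np.array(e[1])*.5)
    red=(R>120)&(G<80)&(B<90); ij=np.argwhere(red); w=px(ij); 
    w=w[np.linalg.norm(w-ctr,axis=1)<.115]; m=w.mean(0); d=m-ctr
    print('red',len(w),m,'r',np.linalg.norm(d),'yaw',np.arctan2(d[1],d[0]))
    a=rect(p,c,.0565).astype(int); B,G,R=a[...,0],a[...,1],a[...,2]
    bl=((B>110)&(R<80)&(G<110)); w=px(np.argwhere(bl)); w=w[np.linalg.norm(w-ctr,axis=1)<.1]
    vx,vy,x0,y0=cv2.fitLine(w.astype(np.float32),cv2.DIST_HUBER,0,.001,.001)[:,0]
    t=(w-[x0,y0])@[vx,vy]; ends=[np.array([x0,y0])+s*np.array([vx,vy]) for s in (t.min(),t.max())]
    ds=[np.linalg.norm(q-ctr) for q in ends]; tip=ends[int(np.argmax(ds))]; dd=tip-ends[int(np.argmin(ds))]
    print('hand',len(w),'tip',tip,'len',np.ptp(t),'r',max(ds),'dir',np.arctan2(dd[1],dd[0]),'pivot', tip-dd/np.linalg.norm(dd)*.095,
     'arbor',(np.arctan2(d[1],d[0])-np.arctan2(dd[1],dd[0]))%(2*np.pi))
    a=rect(p,c,.066);
```

```text
top dial centre [ 0.54931857 -0.03520035] mec [ 0.54919571 -0.03506103] diam mm [223.27064514 223.58999634]
red 910 [ 0.64315497 -0.05983017] r 0.09701493173199435 yaw -0.25668606130447635
hand 2804 tip [ 0.46079658 -0.0696925 ] len 0.11940736923603651 r 0.0950044837602246 dir -2.7753644930675527 pivot [ 0.54949662 -0.03567335] arbor 2.5186784317630764
side dial centre [ 0.56314444 -0.01063393] mec [ 0.536 -0.043] diam mm [282.8031311  384.91152954]
red 0 [nan nan] r nan yaw nan
hand 1770 tip [ 0.47740552 -0.06287402] len 0.09809738364293166 r 0.10040014560200164 dir -2.788708119905781 pivot [ 0.56655159 -0.03004145] arbor nan<stdin>:13: RuntimeWarning: Mean of empty slice.
  ret = um.true_divide(
```

The crop confirms the ivory dial: red double bar upper right at crop pixel (225,37), loupe at (287,93), hub at (187,172), hand tip at (238,312). The measured dial is 223.4 mm across and the hand 119 mm long, which matches the description. I'll look at the side view before moving, to check for tall obstacles.

View pics/side0.png

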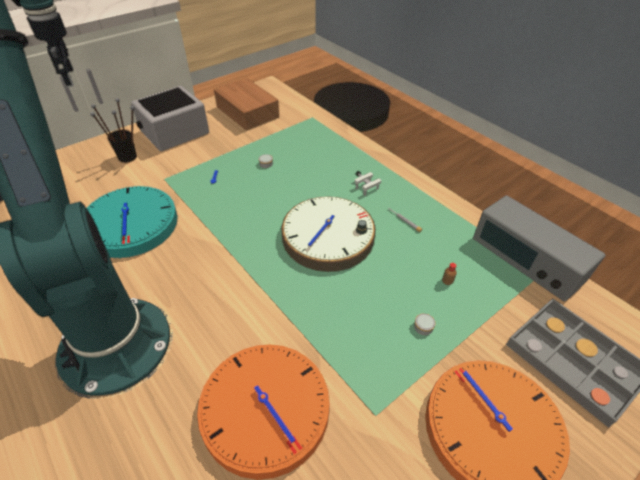

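```bash
cat >> h.py <<'E'
from scipy.spatial.transform import Rotation as Ro
C=np.array([.5494,-.0355]); YAW=-.257
def goal(s,arb,d,r=.072,z=.069):
    """shift (tool axes now, cm) and turn to a pose behind hand angle arb"""
    f=YAW-arb; x=np.array([np.cos(f),np.sin(f),0]); y=np.array([np.sin(f),-np.cos(f),0])
    P=np.r_[C,z]+r*x-d*y; R=Ro.from_matrix(np.c_[x,y,[0,0,-1]]); R0=Ro.from_quat(s['orientation'])
    return P,100*R0.inv().apply(P-s['position']),(R0.inv()*R).as_rotvec()
def where(s):
    """tool's r, d (mm), tool angle as arbor, z"""
    R=Ro.from_quat(s['orientation']).as_matrix(); q=R.T@(s['position']-np.r_[C,0])
    return 'r %.1f d %.1f arb %.3f z %.1f F %s q7 %.2f t %.2f'%(q[0]*1e3,-q[1]*1e3,(YAW-np.arctan2(R[1,0],R[0,0]))%(2*np.pi),s['position'][2]*1e3,np.round(s['contact_force'],1),s['qpos'][6],s['clock'])
E
python3 - <<'E'
from workcell import arm
from h import *
s=arm.state(); print(where(s)); print(goal(s,2.519,.035,z=.25)); print(s['qpos'])
E
```

```text
r 533.3 d -588.1 arb 3.200 z 250.0 F [-0.1  0.5 -0.4] q7 -0.03 t 1.40
(array([ 0.49467093, -0.09392713,  0.25      ]), array([-4.99388728e+01, -6.60660302e+01, -4.39062881e-04]), array([ 1.55146982e-05,  8.24033021e-06, -6.81391799e-01]))
[-1.34850646  0.59120109  0.04841942  1.60849084 -0.03334148  0.94269073
 -0.03370205]
```

Tall pens stand in a cup at (120,145), right on the straight line to the clock. I'll raise the arm and turn first, then go across above them.

Request:
send_rows([
  {"linear":[0,0,-2.5],"angular":[0,0,-0.1136],"gripper":0},
  {"linear":[0,0,-2.5],"angular":[0,0,-0.1136],"gripper":0},
  {"linear":[0,0,-2.5],"angular":[0,0,-0.1136],"gripper":0},
  {"linear":[0,0,-2.5],"angular":[0,0,-0.1136],"gripper":0},
  {"linear":[0,0,-2.5],"angular":[0,0,-0.1136],"gripper":0},
  {"linear":[0,0,-2.5],"angular":[0,0,-0.1136],"gripper":0},
  {"linear":[0.1,-2.0,0],"angular":[0,0,0],"gripper":0},
  {"linear":[0.1,-3.5,0],"angular":[0,0,0],"gripper":0},
  {"linear":[0.1,-3.5,0],"angular":[0,0,0],"gripper":0},
  {"linear":[0.1,-3.5,0],"angular":[0,0,0],"gripper":0},
], newtons=20)

```text
clock: 2.23
position: [0.2664, 0.5697, 0.4]
orientation: [-0.182, 0.983, 0.0, 0.0]
contact_force: [0.5, -0.5, -0.4]
width: 0.0001
grip_force: 0.0
```

Request:
send_rows([
  {"linear":[0.1,-3.5,0],"angular":[0,0,0],"gripper":0},
  {"linear":[0.1,-3.5,0],"angular":[0,0,0],"gripper":0},
  {"linear":[0.1,-3.5,0],"angular":[0,0,0],"gripper":0},
  {"linear":[0.1,-3.5,0],"angular":[0,0,0],"gripper":0},
  {"linear":[0.1,-3.5,0],"angular":[0,0,0],"gripper":0},
  {"linear":[0.1,-3.5,0],"angular":[0,0,0],"gripper":0},
  {"linear":[0.1,-3.5,0],"angular":[0,0,0],"gripper":0},
  {"linear":[0.1,-3.5,0],"angular":[0,0,0],"gripper":0},
  {"linear":[0.1,-3.5,0],"angular":[0,0,0],"gripper":0},
  {"linear":[0.1,-3.5,0],"angular":[0,0,0],"gripper":0},
])

```text
clock: 3.07
position: [0.3822, 0.2388, 0.4003]
orientation: [-0.182, 0.983, 0.0, 0.0]
contact_force: [0.6, 0.5, 0.0]
width: -0.0001
grip_force: 0.0
```

Run:
```python
from workcell import arm
from h import *
s=arm.state(); print(where(s),s['width'],s['position']); print(goal(s,2.519,.035,z=.10))
```

```text
r 57.7 d -316.0 arb 2.519 z 400.3 F [0.6 0.5 0. ] q7 1.28 t 3.07 -0.000134409605711185 [0.38222196 0.23876303 0.40031482]
(array([ 0.49467093, -0.09392713,  0.1       ]), array([  1.42468181, -35.09813602,  30.02092878]), array([0.00026971, 0.00077279, 0.00026943]))
```

Request:
send_rows([
  {"linear":[0.14,-3.5,2.0],"angular":[0,0,0],"gripper":0},
  {"linear":[0.14,-3.5,2.5],"angular":[0,0,0],"gripper":0},
  {"linear":[0.14,-3.5,3.0],"angular":[0,0,0],"gripper":0},
  {"linear":[0.14,-3.5,3.0],"angular":[0,0,0],"gripper":0},
  {"linear":[0.14,-3.5,3.0],"angular":[0,0,0],"gripper":0},
  {"linear":[0.14,-3.5,3.0],"angular":[0,0,0],"gripper":0},
  {"linear":[0.14,-3.5,3.0],"angular":[0,0,0],"gripper":0},
  {"linear":[0.14,-3.5,3.0],"angular":[0,0,0],"gripper":0},
  {"linear":[0.14,-3.5,3.0],"angular":[0,0,0],"gripper":0},
  {"linear":[0.14,-3.5,2.5],"angular":[0,0,0],"gripper":0},
])

```text
clock: 3.9
position: [0.4861, -0.0676, 0.1405]
orientation: [-0.182, 0.983, 0.0, -0.0]
contact_force: [0.9, 0.6, 0.1]
width: -0.0001
grip_force: 0.0
```

Request:
send_rows([
  {"linear":[0,0,0],"angular":[0,0,0],"gripper":0},
  {"linear":[0,0,0],"angular":[0,0,0],"gripper":0},
])

```text
clock: 4.07
position: [0.4856, -0.0694, 0.1406]
orientation: [-0.179, 0.984, -0.0, -0.001]
contact_force: [-0.0, 0.8, 0.3]
width: 0.0003
grip_force: 0.0
```

Run:
```python
from workcell import arm
from h import *
s=arm.state(); print(where(s)); print(goal(s,2.519,.035,z=.10))
p=arm.get_image('side'); P=s['position']
for k in(.019,.032): print(k,proj(p,[P-[0,0,k]]))
u,v=proj(p,[P-[0,0,.02]])[0].astype(int)
cv2.imwrite('pics/tip1.png',cv2.resize(p['color'][v-60:v+60,u-80:u+80],None,fx=5,fy=5,interpolation=cv2.INTER_CUBIC)); print(u,v)
```

```text
r 72.1 d 9.2 arb 2.524 z 140.6 F [-0.   0.8  0.3] q7 2.16 t 4.07
(array([ 0.49467093, -0.09392713,  0.1       ]), array([ 1.73508802e-03, -2.61500203e+00,  4.05851038e+00]), array([ 4.36309099e-05, -2.68146298e-03, -5.28277050e-03]))
0.019 [[317.28920193 220.31411395]]
0.032 [[317.2566725  224.38621284]]
317 220
```

View pics/tip1.png

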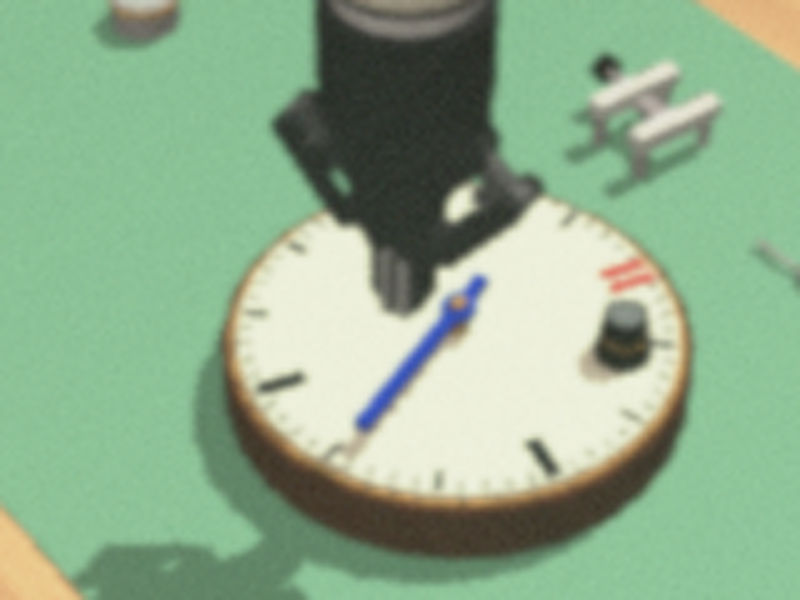

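The 19 mm fingertip offset holds with the fingers shut: the tips show at (402,310) against a predicted (400,300). Next I'll back off behind the hand and go down.

Request:
send_rows([
  {"linear":[0,-1.3,0],"angular":[0,0,0],"gripper":0},
  {"linear":[0,-1.3,0],"angular":[0,0,-0.005],"gripper":0},
  {"linear":[0,0,1.5],"angular":[0,0,0],"gripper":0},
  {"linear":[0,0,1.5],"angular":[0,0,0],"gripper":0},
  {"linear":[0,0,1.0],"angular":[0,0,0],"gripper":0},
  {"linear":[0,0,0.8],"angular":[0,0,0],"gripper":0},
  {"linear":[0,0,0.6],"angular":[0,0,0],"gripper":0},
  {"linear":[0,0,0.4],"angular":[0,0,0],"gripper":0},
  {"linear":[0,0,0.4],"angular":[0,0,0],"gripper":0},
  {"linear":[0,0,0.3],"angular":[0,0,0],"gripper":0},
])

```text
clock: 4.95
position: [0.4954, -0.0908, 0.0768]
orientation: [-0.185, 0.983, -0.0, 0.0]
contact_force: [0.3, 0.0, -0.5]
width: 0.0005
grip_force: 0.0
```

Request:
send_rows([
  {"linear":[0,0,0.3],"angular":[0,0,0],"gripper":0},
  {"linear":[0,0,0.3],"angular":[0,0,0],"gripper":0},
  {"linear":[0,0,0],"angular":[0,0,0],"gripper":0},
])

```text
clock: 5.2
position: [0.495, -0.091, 0.0705]
orientation: [-0.184, 0.983, 0.0, -0.0]
contact_force: [0.4, 0.0, -0.6]
width: 0.0003
grip_force: 0.0
```

Run:
```python
from workcell import arm
from h import *
s=arm.state(); print(where(s)); print(goal(s,2.519,.0185))
R=Ro.from_rotvec([0,0,.03]).as_matrix()-np.eye(3); print(R@[7.2,-1.85,0])
```

```text
r 70.8 d 32.0 arb 2.514 z 70.5 F [ 0.4  0.  -0.6] q7 2.24 t 5.20
(array([ 0.48877214, -0.07851758,  0.069     ]), array([0.13012992, 1.39128611, 0.15065641]), array([ 0.00023354, -0.00039673,  0.00518151]))
[0.05225192 0.21680004 0.        ]
```

Request:
send_rows([
  {"linear":[0.03,0.25,0.05],"angular":[0,0,0.005],"gripper":0},
  {"linear":[0.03,0.25,0.05],"angular":[0,0,0],"gripper":0},
  {"linear":[0.03,0.22,0.05],"angular":[0,0,0],"gripper":0},
  {"linear":[0.03,0.22,0],"angular":[0,0,0],"gripper":0},
  {"linear":[0,0.22,0],"angular":[0,0,0],"gripper":0},
  {"linear":[0,0.22,0],"angular":[0,0,0],"gripper":0},
  {"linear":[0.052,0.217,0],"angular":[0,0,0.03],"gripper":0},
  {"linear":[0.052,0.217,0],"angular":[0,0,0.03],"gripper":0},
  {"linear":[0.052,0.217,0],"angular":[0,0,0.03],"gripper":0},
  {"linear":[0.052,0.217,0],"angular":[0,0,0.03],"gripper":0},
])

```text
clock: 6.03
position: [0.4845, -0.071, 0.0694]
orientation: [-0.121, 0.993, -0.0, 0.0]
contact_force: [0.6, -0.6, 0.1]
width: 0.0001
grip_force: 0.3
```

Run:
```python
from workcell import arm
from h import *
s=arm.state(); print(where(s))
```

```text
r 71.5 d 18.9 arb 2.642 z 69.4 F [ 0.6 -0.6  0.1] q7 2.14 t 6.03
```

Request:
send_rows([
  {"linear":[0.052,0.217,0],"angular":[0,0,0.03],"gripper":0},
  {"linear":[0.052,0.217,0],"angular":[0,0,0.03],"gripper":0},
  {"linear":[0.052,0.217,0],"angular":[0,0,0.03],"gripper":0},
  {"linear":[0.052,0.217,0],"angular":[0,0,0.03],"gripper":0},
  {"linear":[0.052,0.217,0],"angular":[0,0,0.03],"gripper":0},
  {"linear":[0.052,0.217,0],"angular":[0,0,0.03],"gripper":0},
  {"linear":[0.052,0.217,0],"angular":[0,0,0.03],"gripper":0},
  {"linear":[0.052,0.217,0],"angular":[0,0,0.03],"gripper":0},
  {"linear":[0.052,0.217,0],"angular":[0,0,0.03],"gripper":0},
  {"linear":[0.052,0.217,0],"angular":[0,0,0.03],"gripper":0},
])

```text
clock: 6.87
position: [0.4768, -0.0499, 0.0694]
orientation: [0.029, 1.0, -0.0, 0.0]
contact_force: [-0.5, -1.3, -0.4]
width: 0.0001
grip_force: 0.4
```

```bash
cat >> h.py <<'E'
def hand(p,c=C,z=.0575):
    """hand angle from blue pixels on plane of its top (hub-anchored), with clock yaw from nominal"""
    half,n=.11,520; a=rect(p,c,z,half,n).astype(int); B,G,R=a[...,0],a[...,1],a[...,2]
    bl=(B>90)&(B-R>50)&(B-G>40); w=half-np.argwhere(bl)*2*half/(n-1); rr=np.hypot(*w.T); w=w[rr<.098]
    vx,vy,x0,y0=cv2.fitLine(w.astype(np.float32),cv2.DIST_HUBER,0,.001,.001)[:,0]
    t=w@[vx,vy]; 
    if abs(t.min())>t.max(): vx,vy,t=-vx,-vy,-t
    return 'n %d t %.3f..%.3f off %.4f arbor %.3f'%(len(w),t.min(),t.max(),-x0*vy+y0*vx,(YAW-np.arctan2(vy,vx))%(2*np.pi))
E
python3 - <<'E'
from workcell import arm
from h import *
print(where(arm.state()))
for n in('top','side'):
    p=arm.get_image(n); print(n,hand(p),hand(np.load(n+'.npy',allow_pickle=True).item()))
    cv2.imwrite(f'pics/m1{n}.png',cv2.resize(rect(p,C,.0575),(400,400)))
a,b=[cv2.imread(f'pics/m1{n}.png') for n in('top','side')]; cv2.imwrite('pics/m1.png',np.hstack([a,b]))
E
```

```text
r 71.7 d 18.5 arb 2.942 z 69.4 F [-0.5 -1.3 -0.4] q7 1.94 t 6.87
top n 191 t 0.084..0.094 off -0.0015 arbor 2.903 n 4052 t -0.024..0.095 off -0.0005 arbor 2.518
side n 1927 t -0.023..0.095 off 0.0008 arbor 2.936 n 4934 t -0.024..0.096 off 0.0005 arbor 2.528
```

View pics/m1.png

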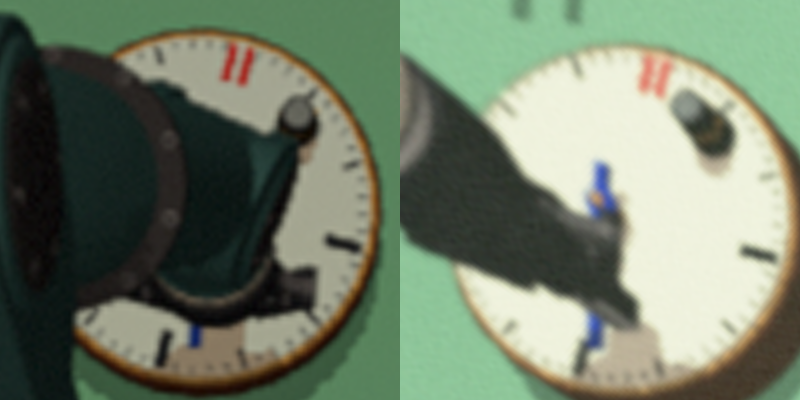

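The rectified views (top left, side right) show the hand running from tail (600,170) to tip (595,345) in the side view, just short of the 6 mark. The finger is right behind it, and the clock and loupe haven't moved. The hand measures about 2.93 with the tool at 2.94. I'll go on to 6 o'clock and rest.

Request:
send_rows([
  {"linear":[0.052,0.217,0],"angular":[0,0,0.03],"gripper":0},
  {"linear":[0.052,0.217,0],"angular":[0,0,0.03],"gripper":0},
  {"linear":[0.052,0.217,0],"angular":[0,0,0.03],"gripper":0},
  {"linear":[0.052,0.217,0],"angular":[0,0,0.03],"gripper":0},
  {"linear":[0.052,0.217,0],"angular":[0,0,0.03],"gripper":0},
  {"linear":[0.052,0.217,0],"angular":[0,0,0.03],"gripper":0},
  {"linear":[0.037,0.145,0],"angular":[0,0,0.02],"gripper":0},
  {"linear":[0,0,0],"angular":[0,0,0],"gripper":0},
  {"linear":[0,0,0],"angular":[0,0,0],"gripper":0},
  {"linear":[0,0,0],"angular":[0,0,0],"gripper":0},
])

```text
clock: 7.8
position: [0.4754, -0.0351, 0.0694]
orientation: [0.127, 0.992, 0.0, -0.0]
contact_force: [-0.6, -0.0, -0.2]
width: -0.0001
grip_force: 0.0
```

Run:
```python
from workcell import arm
from h import *
print(where(arm.state()))
for n in('top','side'): print(n,hand(arm.get_image(n)))
```

```text
r 71.8 d 18.2 arb 3.138 z 69.4 F [-0.6 -0.  -0.2] q7 1.80 t 7.80
top n 88 t 0.087..0.093 off -0.0149 arbor 2.970
side n 2756 t -0.023..0.094 off 0.0016 arbor 3.135
```

Request:
send_rows([
  {"linear":[0,0,0],"angular":[0,0,0],"gripper":0},
  {"linear":[0,0,0],"angular":[0,0,0],"gripper":0},
  {"linear":[0,0,0],"angular":[0,0,0],"gripper":0},
  {"linear":[0,0,0],"angular":[0,0,0],"gripper":0},
  {"linear":[0,0,0],"angular":[0,0,0],"gripper":0},
  {"linear":[0,0,0],"angular":[0,0,0],"gripper":0},
  {"linear":[0,0,0],"angular":[0,0,0],"gripper":0},
  {"linear":[0,0,0],"angular":[0,0,0],"gripper":0},
  {"linear":[0,0,0],"angular":[0,0,0],"gripper":0},
  {"linear":[0,0,0],"angular":[0,0,0],"gripper":0},
])

```text
clock: 8.73
position: [0.4754, -0.0353, 0.0694]
orientation: [0.127, 0.992, -0.0, 0.0]
contact_force: [-0.5, -0.1, 0.8]
width: -0.0004
grip_force: 0.0
```

Request:
send_rows([
  {"linear":[0,0,0],"angular":[0,0,0],"gripper":0},
  {"linear":[0,0,0],"angular":[0,0,0],"gripper":0},
  {"linear":[0,0,0],"angular":[0,0,0],"gripper":0},
  {"linear":[0,0,0],"angular":[0,0,0],"gripper":0},
  {"linear":[0,0,0],"angular":[0,0,0],"gripper":0},
  {"linear":[0,0,0],"angular":[0,0,0],"gripper":0},
  {"linear":[0,0,0],"angular":[0,0,0],"gripper":0},
  {"linear":[0,0,0],"angular":[0,0,0],"gripper":0},
  {"linear":[0,0,0],"angular":[0,0,0],"gripper":0},
  {"linear":[0,0,0],"angular":[0,0,0],"gripper":0},
])

```text
clock: 9.57
position: [0.4754, -0.0353, 0.0694]
orientation: [0.127, 0.992, 0.0, 0.0]
contact_force: [-0.4, 0.5, 0.4]
width: -0.0003
grip_force: 0.0
```

Run:
```python
from workcell import arm
from h import *
print(where(arm.state()))
```

```text
r 71.7 d 18.4 arb 3.139 z 69.4 F [-0.4  0.5  0.4] q7 1.80 t 9.57
```

The hand rested about 2 s at 3.13, inside the 6 o'clock window. On to 9.

Request:
send_rows([
  {"linear":[0.052,0.217,0],"angular":[0,0,0.03],"gripper":0},
  {"linear":[0.052,0.217,0],"angular":[0,0,0.03],"gripper":0},
  {"linear":[0.052,0.217,0],"angular":[0,0,0.03],"gripper":0},
  {"linear":[0.052,0.217,0],"angular":[0,0,0.03],"gripper":0},
  {"linear":[0.052,0.217,0],"angular":[0,0,0.03],"gripper":0},
  {"linear":[0.052,0.217,0],"angular":[0,0,0.03],"gripper":0},
  {"linear":[0.052,0.217,0],"angular":[0,0,0.03],"gripper":0},
  {"linear":[0.052,0.217,0],"angular":[0,0,0.03],"gripper":0},
  {"linear":[0.052,0.217,0],"angular":[0,0,0.03],"gripper":0},
  {"linear":[0.052,0.217,0],"angular":[0,0,0.03],"gripper":0},
])

```text
clock: 10.4
position: [0.4789, -0.0131, 0.0694]
orientation: [0.275, 0.961, -0.0, 0.0]
contact_force: [1.0, 0.0, -0.1]
width: -0.0001
grip_force: 0.4
```

Request:
send_rows([
  {"linear":[0.052,0.217,0],"angular":[0,0,0.03],"gripper":0},
  {"linear":[0.052,0.217,0],"angular":[0,0,0.03],"gripper":0},
  {"linear":[0.052,0.217,0],"angular":[0,0,0.03],"gripper":0},
  {"linear":[0.052,0.217,0],"angular":[0,0,0.03],"gripper":0},
  {"linear":[0.052,0.217,0],"angular":[0,0,0.03],"gripper":0},
  {"linear":[0.052,0.217,0],"angular":[0,0,0.03],"gripper":0},
  {"linear":[0.052,0.217,0],"angular":[0,0,0.03],"gripper":0},
  {"linear":[0.052,0.217,0],"angular":[0,0,0.03],"gripper":0},
  {"linear":[0.052,0.217,0],"angular":[0,0,0.03],"gripper":0},
  {"linear":[0.052,0.217,0],"angular":[0,0,0.03],"gripper":0},
])

```text
clock: 11.23
position: [0.4886, 0.0068, 0.0694]
orientation: [0.416, 0.91, -0.0, -0.0]
contact_force: [0.5, -0.9, 0.6]
width: 0.0
grip_force: 0.4
```

Run:
```python
from workcell import arm
from h import *
print(where(arm.state()))
for n in('top','side'): print(n,hand(arm.get_image(n)))
```

```text
r 71.8 d 18.2 arb 3.742 z 69.4 F [ 0.5 -0.9  0.6] q7 1.36 t 11.23
top n 1931 t -0.021..0.023 off -0.0006 arbor 0.580
side n 4214 t -0.023..0.063 off 0.0021 arbor 3.762
```

Request:
send_rows([
  {"linear":[0.052,0.217,0],"angular":[0,0,0.03],"gripper":0},
  {"linear":[0.052,0.217,0],"angular":[0,0,0.03],"gripper":0},
  {"linear":[0.052,0.217,0],"angular":[0,0,0.03],"gripper":0},
  {"linear":[0.052,0.217,0],"angular":[0,0,0.03],"gripper":0},
  {"linear":[0.052,0.217,0],"angular":[0,0,0.03],"gripper":0},
  {"linear":[0.052,0.217,0],"angular":[0,0,0.03],"gripper":0},
  {"linear":[0.052,0.217,0],"angular":[0,0,0.03],"gripper":0},
  {"linear":[0.052,0.217,0],"angular":[0,0,0.03],"gripper":0},
  {"linear":[0.052,0.217,0],"angular":[0,0,0.03],"gripper":0},
  {"linear":[0.052,0.217,0],"angular":[0,0,0.03],"gripper":0},
])

```text
clock: 12.17
position: [0.504, 0.023, 0.0694]
orientation: [0.547, 0.837, 0.0, 0.0]
contact_force: [-1.0, -1.0, 0.2]
width: 0.0004
grip_force: 0.4
```

Request:
send_rows([
  {"linear":[0.052,0.217,0],"angular":[0,0,0.03],"gripper":0},
  {"linear":[0.052,0.217,0],"angular":[0,0,0.03],"gripper":0},
  {"linear":[0.052,0.217,0],"angular":[0,0,0.03],"gripper":0},
  {"linear":[0.052,0.217,0],"angular":[0,0,0.03],"gripper":0},
  {"linear":[0.052,0.217,0],"angular":[0,0,0.03],"gripper":0},
  {"linear":[0.052,0.217,0],"angular":[0,0,0.03],"gripper":0},
  {"linear":[0.052,0.217,0],"angular":[0,0,0.03],"gripper":0},
  {"linear":[0.052,0.217,0],"angular":[0,0,0.03],"gripper":0},
  {"linear":[0.052,0.217,0],"angular":[0,0,0.03],"gripper":0},
  {"linear":[0.052,0.217,0],"angular":[0,0,0.03],"gripper":0},
])

```text
clock: 13.0
position: [0.5232, 0.034, 0.0694]
orientation: [0.666, 0.746, -0.0, -0.0]
contact_force: [-1.2, -1.0, 0.4]
width: 0.0001
grip_force: 0.4
```

Run:
```python
from workcell import arm
from h import *
print(where(arm.state()))
for n in('top','side'): print(n,hand(arm.get_image(n)))
```

```text
r 72.1 d 18.2 arb 4.342 z 69.4 F [-1.2 -1.   0.4] q7 0.87 t 13.00
top n 2950 t -0.024..0.045 off 0.0009 arbor 4.345
side n 4247 t -0.024..0.071 off 0.0021 arbor 4.364
```

Tracking is exact. I need 0.365 more: 12 rows of 0.03, then the rest.

Request:
send_rows([
  {"linear":[0.052,0.217,0],"angular":[0,0,0.03],"gripper":0},
  {"linear":[0.052,0.217,0],"angular":[0,0,0.03],"gripper":0},
  {"linear":[0.052,0.217,0],"angular":[0,0,0.03],"gripper":0},
  {"linear":[0.052,0.217,0],"angular":[0,0,0.03],"gripper":0},
  {"linear":[0.052,0.217,0],"angular":[0,0,0.03],"gripper":0},
  {"linear":[0.052,0.217,0],"angular":[0,0,0.03],"gripper":0},
  {"linear":[0.052,0.217,0],"angular":[0,0,0.03],"gripper":0},
  {"linear":[0.052,0.217,0],"angular":[0,0,0.03],"gripper":0},
  {"linear":[0.052,0.217,0],"angular":[0,0,0.03],"gripper":0},
  {"linear":[0.052,0.217,0],"angular":[0,0,0.03],"gripper":0},
])

```text
clock: 13.93
position: [0.5445, 0.0388, 0.0693]
orientation: [0.769, 0.639, -0.0, -0.0]
contact_force: [-0.5, -0.0, 0.0]
width: -0.0001
grip_force: 0.4
```

Request:
send_rows([
  {"linear":[0.052,0.217,0],"angular":[0,0,0.03],"gripper":0},
  {"linear":[0.052,0.217,0],"angular":[0,0,0.03],"gripper":0},
  {"linear":[0,0,0],"angular":[0,0,0],"gripper":0},
  {"linear":[0,0,0],"angular":[0,0,0],"gripper":0},
  {"linear":[0,0,0],"angular":[0,0,0],"gripper":0},
  {"linear":[0,0,0],"angular":[0,0,0],"gripper":0},
  {"linear":[0,0,0],"angular":[0,0,0],"gripper":0},
  {"linear":[0,0,0],"angular":[0,0,0],"gripper":0},
  {"linear":[0,0,0],"angular":[0,0,0],"gripper":0},
  {"linear":[0,0,0],"angular":[0,0,0],"gripper":0},
])

```text
clock: 14.77
position: [0.5493, 0.0388, 0.0694]
orientation: [0.788, 0.616, 0.0, -0.0]
contact_force: [0.7, 0.1, -0.2]
width: -0.0001
grip_force: 0.0
```

Run:
```python
from workcell import arm
from h import *
print(where(arm.state()))
for n in('top','side'):
    p=arm.get_image(n); print(n,hand(p)); cv2.imwrite(f'pics/m2{n}.png',cv2.resize(rect(p,C,.0575),(400,400)))
a,b=[cv2.imread(f'pics/m2{n}.png') for n in('top','side')]; cv2.imwrite('pics/m2.png',np.hstack([a,b]))
```

```text
r 72.1 d 18.0 arb 4.699 z 69.4 F [ 0.7  0.1 -0.2] q7 0.56 t 14.77
top n 3318 t -0.024..0.056 off 0.0009 arbor 4.705
side n 4040 t -0.025..0.076 off 0.0017 arbor 4.712
```

View pics/m2.png

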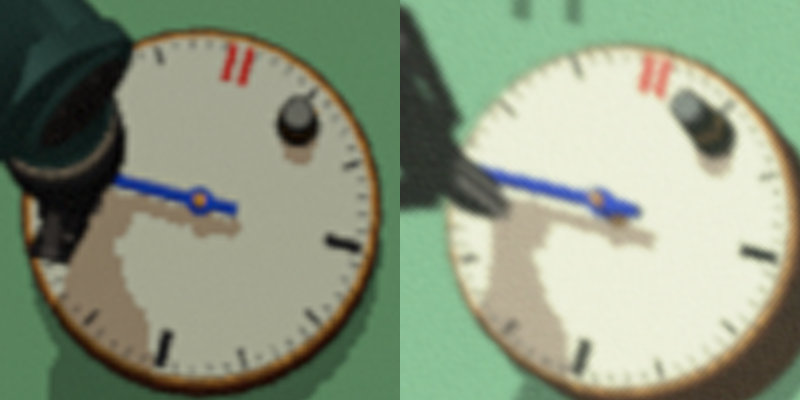

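Request:
send_rows([
  {"linear":[0,0,0],"angular":[0,0,0],"gripper":0},
  {"linear":[0,0,0],"angular":[0,0,0],"gripper":0},
  {"linear":[0,0,0],"angular":[0,0,0],"gripper":0},
  {"linear":[0,0,0],"angular":[0,0,0],"gripper":0},
  {"linear":[0,0,0],"angular":[0,0,0],"gripper":0},
  {"linear":[0,0,0],"angular":[0,0,0],"gripper":0},
  {"linear":[0,0,0],"angular":[0,0,0],"gripper":0},
  {"linear":[0,0,0],"angular":[0,0,0],"gripper":0},
  {"linear":[0,0,0],"angular":[0,0,0],"gripper":0},
  {"linear":[0,0,0],"angular":[0,0,0],"gripper":0},
])

```text
clock: 15.7
position: [0.5493, 0.0388, 0.0694]
orientation: [0.788, 0.616, 0.0, 0.0]
contact_force: [-1.2, -0.5, 0.9]
width: -0.0001
grip_force: 0.0
```

Request:
send_rows([
  {"linear":[0,0,0],"angular":[0,0,0],"gripper":0},
  {"linear":[0,0,0],"angular":[0,0,0],"gripper":0},
  {"linear":[0,0,0],"angular":[0,0,0],"gripper":0},
  {"linear":[0,0,0],"angular":[0,0,0],"gripper":0},
  {"linear":[0,0,0],"angular":[0,0,0],"gripper":0},
  {"linear":[0,0,0],"angular":[0,0,0],"gripper":0},
  {"linear":[0,0,0],"angular":[0,0,0],"gripper":0},
])

```text
clock: 16.28
position: [0.5493, 0.0388, 0.0694]
orientation: [0.788, 0.616, 0.0, 0.0]
contact_force: [-0.4, 0.1, -0.1]
width: -0.0002
grip_force: 0.0
```

Both views show the hand pointing along the 9 o'clock line from hub (200,200), with the clock and loupe still in place, and it rested over 2 s. On towards 12.

Request:
send_rows([
  {"linear":[0.052,0.217,0],"angular":[0,0,0.03],"gripper":0},
  {"linear":[0.052,0.217,0],"angular":[0,0,0.03],"gripper":0},
  {"linear":[0.052,0.217,0],"angular":[0,0,0.03],"gripper":0},
  {"linear":[0.052,0.217,0],"angular":[0,0,0.03],"gripper":0},
  {"linear":[0.052,0.217,0],"angular":[0,0,0.03],"gripper":0},
  {"linear":[0.052,0.217,0],"angular":[0,0,0.03],"gripper":0},
  {"linear":[0.052,0.217,0],"angular":[0,0,0.03],"gripper":0},
  {"linear":[0.052,0.217,0],"angular":[0,0,0.03],"gripper":0},
  {"linear":[0.052,0.217,0],"angular":[0,0,0.03],"gripper":0},
  {"linear":[0.052,0.217,0],"angular":[0,0,0.03],"gripper":0},
])

```text
clock: 17.12
position: [0.5708, 0.0355, 0.0693]
orientation: [0.871, 0.491, -0.0, -0.0]
contact_force: [-0.8, -0.4, 0.0]
width: -0.0001
grip_force: 0.4
```

Request:
send_rows([
  {"linear":[0.052,0.217,0],"angular":[0,0,0.03],"gripper":0},
  {"linear":[0.052,0.217,0],"angular":[0,0,0.03],"gripper":0},
  {"linear":[0.052,0.217,0],"angular":[0,0,0.03],"gripper":0},
  {"linear":[0.052,0.217,0],"angular":[0,0,0.03],"gripper":0},
  {"linear":[0.052,0.217,0],"angular":[0,0,0.03],"gripper":0},
  {"linear":[0.052,0.217,0],"angular":[0,0,0.03],"gripper":0},
  {"linear":[0.052,0.217,0],"angular":[0,0,0.03],"gripper":0},
  {"linear":[0.052,0.217,0],"angular":[0,0,0.03],"gripper":0},
  {"linear":[0.052,0.217,0],"angular":[0,0,0.03],"gripper":0},
  {"linear":[0.052,0.217,0],"angular":[0,0,0.03],"gripper":0},
])

```text
clock: 17.95
position: [0.5908, 0.0262, 0.0692]
orientation: [0.935, 0.355, -0.001, -0.0]
contact_force: [-0.6, -0.1, 0.1]
width: 0.0001
grip_force: 0.4
```

Run:
```python
from workcell import arm
from h import *
print(where(arm.state()))
for n in('top','side'): print(n,hand(arm.get_image(n)))
```

```text
r 71.9 d 18.7 arb 5.300 z 69.2 F [-0.6 -0.1  0.1] q7 0.04 t 17.95
top n 2741 t -0.025..0.070 off 0.0008 arbor 5.301
side n 4170 t -0.026..0.094 off 0.0006 arbor 5.282
```

Request:
send_rows([
  {"linear":[0.052,0.217,0],"angular":[0,0,0.03],"gripper":0},
  {"linear":[0.052,0.217,0],"angular":[0,0,0.03],"gripper":0},
  {"linear":[0.052,0.217,0],"angular":[0,0,0.03],"gripper":0},
  {"linear":[0.052,0.217,0],"angular":[0,0,0.03],"gripper":0},
  {"linear":[0.052,0.217,0],"angular":[0,0,0.03],"gripper":0},
  {"linear":[0.052,0.217,0],"angular":[0,0,0.03],"gripper":0},
  {"linear":[0.052,0.217,0],"angular":[0,0,0.03],"gripper":0},
  {"linear":[0.052,0.217,0],"angular":[0,0,0.03],"gripper":0},
  {"linear":[0.052,0.217,0],"angular":[0,0,0.03],"gripper":0},
  {"linear":[0.052,0.217,0],"angular":[0,0,0.03],"gripper":0},
])

```text
clock: 18.88
position: [0.6072, 0.0114, 0.0692]
orientation: [0.977, 0.212, -0.0, -0.0]
contact_force: [-1.0, 0.2, 0.7]
width: 0.0001
grip_force: 0.4
```

Request:
send_rows([
  {"linear":[0.052,0.217,0],"angular":[0,0,0.03],"gripper":0},
  {"linear":[0.052,0.217,0],"angular":[0,0,0.03],"gripper":0},
  {"linear":[0.052,0.217,0],"angular":[0,0,0.03],"gripper":0},
  {"linear":[0.052,0.217,0],"angular":[0,0,0.03],"gripper":0},
  {"linear":[0.052,0.217,0],"angular":[0,0,0.03],"gripper":0},
  {"linear":[0.052,0.217,0],"angular":[0,0,0.03],"gripper":0},
  {"linear":[0.052,0.217,0],"angular":[0,0,0.03],"gripper":0},
  {"linear":[0.052,0.217,0],"angular":[0,0,0.03],"gripper":0},
  {"linear":[0.052,0.217,0],"angular":[0,0,0.03],"gripper":0},
  {"linear":[0.052,0.217,0],"angular":[0,0,0.03],"gripper":0},
])

```text
clock: 19.72
position: [0.619, -0.0082, 0.0693]
orientation: [0.998, 0.062, -0.0, -0.0]
contact_force: [0.4, 0.7, -1.0]
width: -0.0001
grip_force: 0.3
```

Run:
```python
from workcell import arm
from h import *
print(where(arm.state()))
for n in('top','side'): 
    p=arm.get_image(n); print(n,hand(p)); print([(round(d['conf'],2),np.round(d['centre'],3)) for d in arm.recognise('loupe',p)])
```

```text
r 72.5 d 18.4 arb 5.901 z 69.3 F [ 0.4  0.7 -1. ] q7 -0.47 t 19.72
top n 2023 t -0.023..0.076 off 0.0003 arbor 5.881
[(0.48, array([ 0.594, -0.104,  0.064]))]
side n 4450 t -0.025..0.094 off -0.0009 arbor 5.867
[]
```

Request:
send_rows([
  {"linear":[0.052,0.217,0],"angular":[0,0,0.03],"gripper":0},
  {"linear":[0.052,0.217,0],"angular":[0,0,0.03],"gripper":0},
  {"linear":[0.052,0.217,0],"angular":[0,0,0.03],"gripper":0},
  {"linear":[0.052,0.217,0],"angular":[0,0,0.03],"gripper":0},
  {"linear":[0.052,0.217,0],"angular":[0,0,0.03],"gripper":0},
  {"linear":[0.052,0.217,0],"angular":[0,0,0.03],"gripper":0},
  {"linear":[0.052,0.217,0],"angular":[0,0,0.03],"gripper":0},
  {"linear":[0.052,0.217,0],"angular":[0,0,0.03],"gripper":0},
  {"linear":[0.052,0.217,0],"angular":[0,0,0.03],"gripper":0},
  {"linear":[0.052,0.217,0],"angular":[0,0,0.03],"gripper":0},
])

```text
clock: 20.75
position: [0.6241, -0.0301, 0.0694]
orientation: [0.996, -0.088, 0.0, 0.0]
contact_force: [0.7, 0.5, -0.6]
width: 0.0002
grip_force: 0.3
```

Request:
send_rows([
  {"linear":[0.052,0.217,0],"angular":[0,0,0.03],"gripper":0},
  {"linear":[0.052,0.217,0],"angular":[0,0,0.03],"gripper":0},
  {"linear":[0,0,0],"angular":[0,0,0],"gripper":0},
  {"linear":[0,0,0],"angular":[0,0,0],"gripper":0},
])

```text
clock: 21.08
position: [0.624, -0.0348, 0.0694]
orientation: [0.993, -0.116, -0.0, 0.0]
contact_force: [-1.0, 0.1, -0.4]
width: -0.0003
grip_force: 0.0
```

Run:
```python
from workcell import arm
from h import *
print(where(arm.state()))
for n in('top','side'): print(n,hand(arm.get_image(n)))
```

```text
r 72.4 d 17.9 arb 6.259 z 69.4 F [-1.   0.1 -0.4] q7 -0.75 t 21.08
top n 1546 t -0.024..0.072 off 0.0005 arbor 6.243
side n 4592 t -0.025..0.093 off -0.0017 arbor 6.218
```

The hand is at about 6.24. One more small push, then back off behind it and up.

Request:
send_rows([
  {"linear":[0.052,0.217,0],"angular":[0,0,0.03],"gripper":0},
  {"linear":[0,0,0],"angular":[0,0,0],"gripper":0},
  {"linear":[0,0,0],"angular":[0,0,0],"gripper":0},
  {"linear":[0,-0.5,0],"angular":[0,0,0],"gripper":0},
  {"linear":[0,-1.0,0],"angular":[0,0,0],"gripper":0},
  {"linear":[0,-0.5,-0.5],"angular":[0,0,0],"gripper":0},
  {"linear":[0,0,-2],"angular":[0,0,0],"gripper":0},
  {"linear":[0,0,-3],"angular":[0,0,0],"gripper":0},
  {"linear":[0,0,-3],"angular":[0,0,0],"gripper":0},
  {"linear":[0,0,-3],"angular":[0,0,0],"gripper":0},
])

```text
clock: 22.02
position: [0.6293, -0.0162, 0.1857]
orientation: [0.991, -0.13, -0.0, 0.0]
contact_force: [0.5, -0.5, 0.3]
width: -0.0001
grip_force: 0.0
```

Request:
send_rows([
  {"linear":[0,-3,-2],"angular":[0,0,0],"gripper":0},
  {"linear":[0,-3,-1],"angular":[0,0,0],"gripper":0},
  {"linear":[0,-3,0],"angular":[0,0,0],"gripper":0},
  {"linear":[0,-3,0],"angular":[0,0,0],"gripper":0},
  {"linear":[0,-3,0],"angular":[0,0,0],"gripper":0},
  {"linear":[0,-3,0],"angular":[0,0,0],"gripper":0},
  {"linear":[0,-3,0],"angular":[0,0,0],"gripper":0},
  {"linear":[0,-2,0],"angular":[0,0,0],"gripper":0},
  {"linear":[0,0,0],"angular":[0,0,0],"gripper":0},
  {"linear":[0,0,0],"angular":[0,0,0],"gripper":0},
])

```text
clock: 22.85
position: [0.6889, 0.2076, 0.2141]
orientation: [0.992, -0.129, -0.0, 0.0]
contact_force: [-0.3, -0.9, 0.5]
width: -0.0001
grip_force: 0.0
```

Run:
```python
from workcell import arm
from h import *
s=arm.state();print(where(s),s['position'])
for n in('top','side'):
    p=arm.get_image(n); print(n,hand(p)); cv2.imwrite(f'pics/m3{n}.png',cv2.resize(rect(p,C,.0575),(400,400)))
    for q in('clock','loupe'): print(q,[(round(d['conf'],2),np.round(d['centre'],3)) for d in arm.recognise(q,p)])
a,b=[cv2.imread(f'pics/m3{n}.png') for n in('top','side')]; cv2.imwrite('pics/m3.png',np.hstack([a,b]))
```

```text
r 72.8 d 270.5 arb 0.001 z 214.1 F [-0.3 -0.9  0.5] q7 -1.35 t 22.85 [0.68886111 0.20759962 0.21405017]
top n 4438 t -0.025..0.093 off -0.0002 arbor 6.262
clock [(0.95, array([0.225, 0.292, 0.042])), (0.87, array([ 0.545, -0.036,  0.046])), (0.85, array([ 0.164, -0.315,  0.044])), (0.75, array([ 0.462, -0.596,  0.038]))]
loupe [(0.63, array([ 0.595, -0.099,  0.068]))]
side n 5358 t -0.025..0.093 off -0.0014 arbor 6.246
clock [(0.95, array([ 0.156, -0.328,  0.044])), (0.65, array([ 0.524, -0.054,  0.044])), (0.59, array([0.178, 0.294, 0.038])), (0.56, array([ 0.46 , -0.599,  0.042]))]
loupe [(0.5, array([ 0.596, -0.105,  0.061]))]
```

View pics/m3.png

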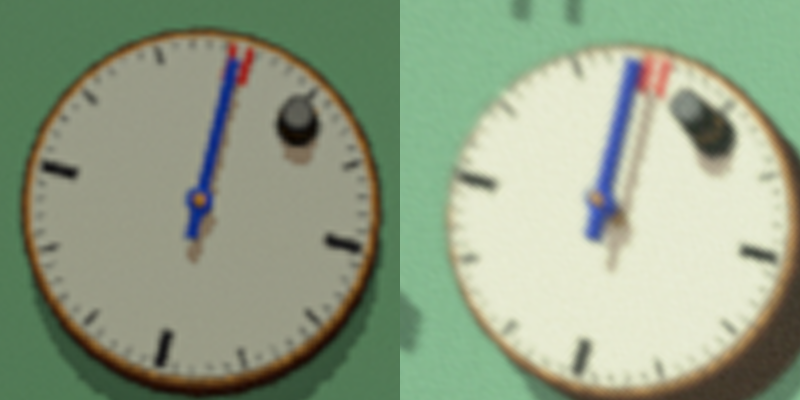

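The hand points at the red bars: tip (233,58), bars (241,64), measured 6.25–6.26 against a window of 6.193–6.373. The clock and loupe haven't moved and the arm is clear, so I'm handing in.

```bash
python3 -c "
from workcell import arm
print(arm.hand_in())"
```

```text
the job is handed in; nothing more can be done
None
```

I pushed the minute hand clockwise with about two-second rests at 6 and 9, and left it at about 6.26 rad by the top camera (12 o'clock is 6.283), with the clock and loupe in place and the arm clear; the job is handed in at about 23 s, and no verdict was shown.

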